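# Test the safety trip of the print workshop's power box

## Task

Try out the leakage trip of the power box on the bench: press the test button of the one switch unit that has it, so that the button makes its lever drop, then lift that lever all the way back up until it stays up by itself. Leave the other two levers up, and do not disturb the things around the box.

Things in the scene. Friction and masses are not known exactly. Their poses are not given: they have to be found in the camera images.
- power_box: Grey painted steel box fixed to the bench, 180 (x) x 310 (y) x 70 mm high, four round socket outlets on its front. Origin: centre of its underside, on the bench. Its front (-x) looks roughly to the robot. Three switch units stand in a row on its top, 90 mm apart along its y, in any order.
- test_unit: Switch unit with the test button: white plastic block 130 (x) x 66 (y) x 45 mm high on the box's top, axes parallel to the box's. Origin: centre of its underside, 70 mm above the bench. A black T-shaped lever, pivoted at x -8, z 40 mm, swings in its x-z plane. Behind it, at x +43 mm, the round test button on a round boss 38 mm wide, 13 mm high.
- plain_unit_a: Switch unit of the same block and lever but with no button. Origin and axes as test_unit.
- plain_unit_b: The other unit without button. Origin and axes as test_unit.
- test_button_top (a point): Centre of the top of the test button, a black push button 24 mm wide that stands 10 mm proud of its boss; 68 mm above the unit's underside when not pressed. It is pressed straight down.
- test_button (a joint): Travel of the test button in m: 0 out, 0.007 fully pressed (about 4 N); springs back. The lever trips at about 3 to 5 mm of travel.
- lever_bar (a point): Middle of the cross bar of the test unit's lever: round black bar 12 mm thick, 48 mm long along the unit's y, on a stem 10 mm thick, 62 mm from the pivot. Up, it is 101 mm above the unit's underside, at x +1 mm of the unit; dropped, 87 mm above it, at x -48 mm (front).
- lever (a joint): Angle of the test unit's lever in rad: 0 fully up (leaning 0.15 past upright, away from the front, resting on its stop), 0.15 upright, 0.85 dropped towards the front. Let go above about 0.15 it falls to the front by its weight, below that it falls home to 0.
- lever_a (a joint): Angle of plain_unit_a's lever, same shape and meaning; starts at 0 and must stay up.
- lever_b (a joint): Angle of plain_unit_b's lever, same shape and meaning; starts at 0 and must stay up.
- wood_plane: Loose wooden hand plane, 170 x 55 x 80 mm, left of the box. Origin: centre of its underside. Leave it where it is.
- ink_can: Loose can of printing ink, 74 mm wide, 85 mm high, right of the box. Origin: centre of its underside. Leave it where it is.
- ink_roller: Loose ink roller lying behind the box, 177 mm long, 100 mm wide, 44 mm high. Origin: on the bench under its middle. Leave it where it is.

How it is judged (in metres and radians):
On the way, in this order (a step that is already met when the one before it is completed fails the run):
1. the test button is pressed in (2 mm or more) while its lever is still up (value of joint test_button above 0.002 m and value of joint lever below 0.5 rad).
2. the lever of the test unit drops, tripped by the button (value of joint lever above 0.75 rad), for 0.1 s.
At the end, for the whole second after the job is handed in: The test unit's lever stays fully up (within 0.05 rad of its stop) and at rest, the test button is out again (within 1.5 mm), and the other two levers are up (within 0.05 rad) (value of joint each of lever, lever_a, lever_b below 0.05 rad and velocity of joint lever between -0.1 and 0.1 rad/s and value of joint test_button below 0.0015 m); the robot touches nothing.
It fails at once if the lever of another unit is pulled down (past upright, 0.15 rad) (value of joint any of lever_a, lever_b above 0.15 rad).
It fails at once if the plane, the can or the roller is moved by more than 30 mm (distance of any of wood_plane, ink_can, ink_roller from where it was at the start of the episode above 0.03 m).
It also fails if it takes over 42 s, if anything falls off the work surface, if the arm or the gripper's body presses on something with over 40 N, if the wrist force passes 120 N, or if a joint passes its speed limit or range.

## Robot

A 6-joint arm with a two-finger parallel gripper is mounted at the origin on the work surface. World frame = base frame: x ahead of the robot, y to its left, z up, the work surface at z = 0. Lengths are in mm, angles in rad, forces in N, time in s.
With the tool pointing down it reaches from about 400 to 825 mm from the base axis. Payload 7 kg.
Tool frame: the origin (TCP) lies at the very end of the fingers, on their centre line; the grasp point (between the pads) lies 19 mm behind it; z points along the fingers, y is the line along which they close (so a half turn about z gives the same grasp; the last joint's range is limited). The gripper opens to 88 mm and grips with 3 to 60 N. Pads are 19 mm wide; open, the fingers measure 130 mm over their backs; the gripper's body (78 mm by 193 mm) begins 47 mm behind the grasp point.
Start: joints at [-1.031, 0.359, 0.012, 0, -1.224, -0.288], TCP at [168.149, -653.698, 226.561] pointing down, gripper open.
Joint ranges: [-3.07, 3.07], [-1.43, 2.12], [-1.02, 1.25], [-3.03, 1.67], [-3.05, -0], [-3.03, 3.03]. Speed limits (rad/s): [2.39, 2.39, 3.01, 3.14, 3.14, 3.14].

## Interface

Orientations are given as a unit quaternion [x, y, z, w].
In Python, from plant import bot gives the robot as it stands. Calls block until the motion is done:
- bot.move_ptp(position, orientation): joint-space move of the TCP to a pose.
- bot.line_to(position, velocity=150, ori=None): straight line of the TCP; ori=None keeps the orientation; velocity is the mean speed in mm/s.
- bot.move_joints(angles): joint-space move.
- bot.move_gripper(opening, force=None): finger opening in mm; force is the grip in N (None keeps the last); returns when the fingers have stopped.
- bot.pause(seconds).
- bot.solve_ik(position, orientation): joint angles nearest the present ones, or None.
- bot.read_state(): the state.
- bot.camera(name): name is "scene" or "side" or "wrist"; returns the picture (400x640x3 uint8, red, green, blue); there is no depth.
- bot.get_calibration(name): a dict with "fx", "fy", "cx", "cy" (pixels), "view" (4x4, takes a point from world to camera coordinates); the wrist camera has in their place "T_tool_cam" (4x4, takes a point from camera to tool coordinates, whose origin is the TCP and whose axes are the flange's). Camera axes: x right, y up, looking along -z (the intrinsics and any distortion apply to the point x, -y, -z); pixel columns grow to the right and rows downward; lengths in mm; the calibration is good to about 2 mm. The wrist camera is an equidistant fisheye: a pixel r from the principal point sees the ray r / f radians off the axis. A picture is of the moment at which its call begins: read the wrist's pose just before it. get_calibration takes no time and is no camera call.
A pose or a line that the arm cannot do raises bot.Unreachable and nothing moves.
- bot.close_job(): hands the job in; it is judged then, once.
The state is a dict: "t": time; "joint_pos": joint angles; "qvel": joint speeds; "tau": joint torques, N m; "tcp_pos": TCP position; "eef_rot": TCP orientation; "contact_force": force on the tool from outside, world axes, zero at the start; "moment": the same for the moment, N m; "width": finger opening in mm; "finger_force": force on a finger pad.
Only numpy, scipy, OpenCV 4.12 (cv2) and the standard library are available. Lean on these libraries where they do the work, as an engineer would, in place of code of your own. Each camera call takes 0.05 s, during which the arm holds its last target. There are 200 camera calls.

## Working session

There is one attempt and no reset: what is moved stays moved. The work goes in short steps, each a Python script; the robot and the scene stay as the last script left them, time stands still between calls to the robot, and variables do not carry over. Pictures are saved under pics/ and viewed, at most 10 in all, crops included, and the job is handed in when it is done.

```bash
mkdir -p pics; ls; python3 - <<'E'
from plant import bot
import cv2, numpy as np
for n in ("scene","side"):
    im=bot.camera(n); cv2.imwrite(f"pics/{n}0.png",im[:,:,::-1]); c=bot.get_calibration(n); print(n,c)
print(bot.get_calibration("wrist"),bot.read_state())
E
```

```text
pics
scene {'fx': 461.8096984485078, 'fy': 461.8096984485078, 'cx': 311.8980485057326, 'cy': 195.79667656517486, 'view': array([[ 3.96742608e-01,  9.17769190e-01,  1.71760702e-02,
        -2.91852169e+02],
       [-6.41326620e-01,  2.63754854e-01,  7.20509225e-01,
         3.13326575e+02],
       [ 6.56730896e-01, -2.96872180e-01,  6.93232601e-01,
        -1.81375495e+03],
       [ 0.00000000e+00,  0.00000000e+00,  0.00000000e+00,
         1.00000000e+00]])}
side {'fx': 389.58220200521214, 'fy': 389.58220200521214, 'cx': 323.0347703995173, 'cy': 203.72816203903753, 'view': array([[-8.25153696e-01, -5.64339812e-01,  2.53368183e-02,
         5.63324208e+02],
       [ 2.96808055e-01, -3.94945487e-01,  8.69438348e-01,
        -2.85078083e+02],
       [-4.80652012e-01,  7.24940438e-01,  4.93391330e-01,
        -7.89791457e+02],
       [ 0.00000000e+00,  0.00000000e+00,  0.00000000e+00,
         1.00000000e+00]])}
{'fx': 309.70691628693146, 'fy': 309.70691628693146, 'cx': 322.26057228736164, 'cy': 205.5134332187557, 'T_tool_cam': array([[-6.24122775e-04,  9.67748371e-01,  2.51918044e-01,
 
[... 296 characters left out ...]
int_pos': array([-1.03086421e+00,  3.59324951e-01,  1.11628194e-02, -2.82850264e-04,
       -1.22409761e+00, -2.88091846e-01]), 'qvel': array([-1.68394723e-03, -2.92851508e-03,  2.64400013e-03,  2.46267865e-05,
        6.42123481e-04,  1.34948452e-03]), 'tau': array([-5.49793804e-04, -5.84164453e+01,  2.93753010e+01,  7.01541334e+00,
        1.02334691e-02, -6.45021896e-05]), 'tcp_pos': array([ 168.05646724, -653.30345341,  225.72010887]), 'eef_rot': array([-1.25539831e-01,  9.92088301e-01,  7.23380475e-04, -1.72613871e-04]), 'contact_force': array([ 0.09314148, -1.32335448, -0.24077614]), 'moment': array([0.02183083, 0.01199755, 0.0029733 ]), 'finger_force': 0.0, 'width': 87.53582451879683}
```

View pics/scene0.png

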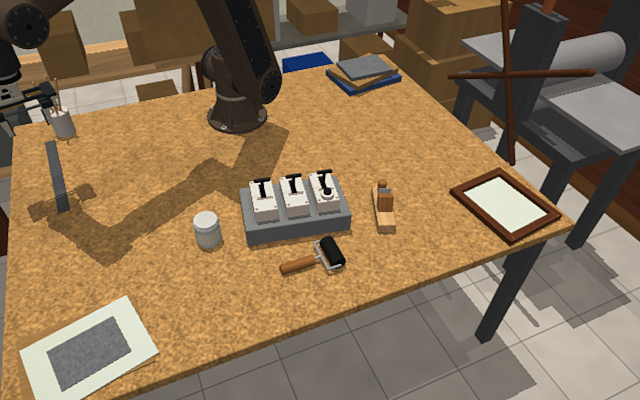

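View pics/side0.png

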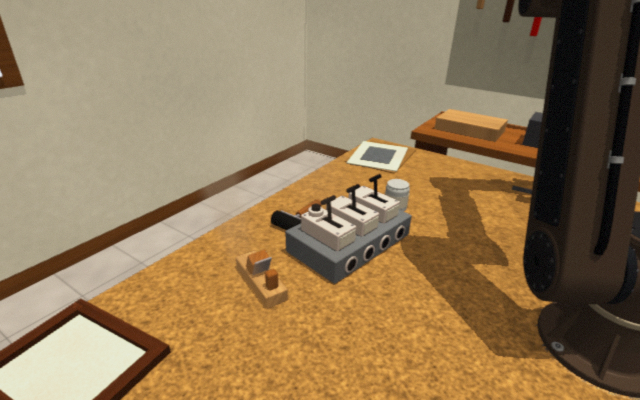

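The scene camera looks from behind and shows the box at about (295,208), with the button at about (326,190) on the unit at the plane's side (+y). The side view shows the same unit at about (325,225). I'll zoom both for corner picks.

```bash
python3 - <<'E'
import cv2, numpy as np
a=cv2.imread("pics/scene0.png")[160:255,230:360]; b=cv2.imread("pics/side0.png")[165:285,270:420]
a=cv2.resize(a,None,fx=6,fy=6,interpolation=cv2.INTER_CUBIC); b=cv2.resize(b,None,fx=5,fy=5,interpolation=cv2.INTER_CUBIC)
cv2.imwrite("pics/a.png",a);cv2.imwrite("pics/b.png",b);print(a.shape,b.shape)
E
```

```text
(570, 780, 3) (600, 750, 3)
```

View pics/a.png

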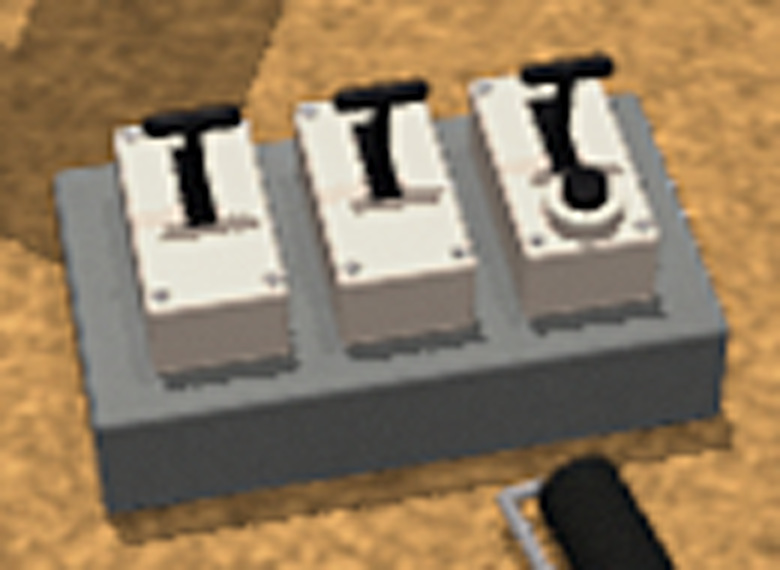

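View pics/b.png

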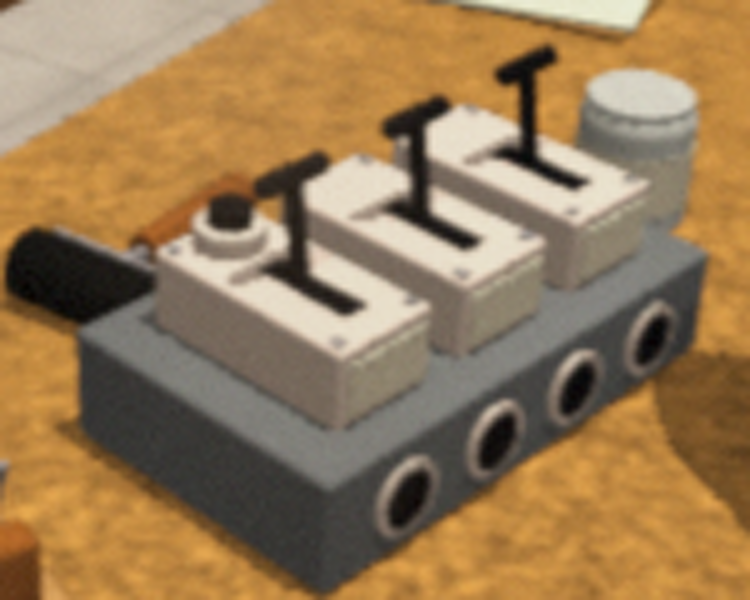

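Crop a shows the rear of the box, with the button at (585,185) and the bars at (567,69), (381,96), (192,121). Crop b shows its front, with the button at (232,202), the test bar at (292,174) and the near front top corner at (325,487). Next is a fit of the box's x, y and yaw to these points.

```bash
python3 - <<'E'
from plant import bot
import numpy as np
from scipy.optimize import least_squares
A=[((90,-155,70),(97,428)),((90,155,70),(725,332)),((-90,-155,70),(57,172)),((-90,155,70),(635,93)),((90,-155,0),(112,518)),((90,155,0),(718,412)),
((1,90,171),(567,69)),((1,0,171),(381,96)),((1,-90,171),(192,121)),((43,90,138),(585,185)),((65,123,115),(657,240)),((65,57,115),(522,254))]
B=[((-90,155,70),(325,487)),((90,155,70),(80,328)),((-90,-155,70),(707,257)),((-90,155,0),(322,592)),((1,90,171),(292,174)),((1,0,171),(416,116)),((1,-90,171),(526,65)),((43,90,138),(232,202))]
def proj(c,P):
    p=P@c["view"][:3,:3].T+c["view"][:3,3]
    return np.c_[c["cx"]+c["fx"]*p[:,0]/-p[:,2], c["cy"]-c["fy"]*p[:,1]/-p[:,2]]
S=[]
for n,L,s,o in (("scene",A,6,(230,160)),("side",B,5,(270,165))):
    S.append((bot.get_calibration(n),np.array([l[0] for l in L],float),(np.array([l[1] for l in L])+.5)/s-.5+o))
def f(q,S=S):
    x,y,t=q; R=np.array([[np.cos(t),-np.sin(t),0],[np.sin(t),np.cos(t),0],[0,0,1]])
    return np.concatenate([(proj(c,P@R.T+[x,y,0])-uv).ravel() for c,P,uv in S])
for ss in (S,S[:1],S[1:]):
    r=least_squares(f,[600,0,0],loss="soft_l1",args=(ss,)); print(r.x.round(3),np.sqrt(np.mean(f(r.x,ss)**2)))
r=least_squares(f,[600,0,0],loss="soft_l1"); print(f(r.x).reshape(-1,2).round(1).tolist())
x,y,t=r.x; c,s=np.cos(t),np.sin(t)
for n,p in dict(btn=(43,90),bar=(1,90),drop=(-48,90)).items():
    w=(x+c*p[0]-s*p[1],y+s*p[0]+c*p[1]);print(n,w,np.hypot(*w))
E
```

```text
[ 5.92637e+02  1.14000e+00 -1.93000e-01] 0.9583351289082551
[ 5.90484e+02  1.04000e+00 -1.87000e-01] 0.798457707822365
[ 5.94853e+02  5.79000e-01 -1.89000e-01] 0.8376072018788346
[[-0.8, 0.1], [1.5, 0.2], [-0.7, -0.3], [1.0, -0.2], [-1.3, 1.3], [0.9, 3.0], [0.2, 0.8], [0.2, 0.4], [0.1, 0.4], [0.2, -0.2], [0.9, 0.1], [0.9, 0.9], [0.8, 0.1], [-0.8, -0.3], [1.8, -1.3], [0.2, 2.6], [0.5, 0.3], [0.7, 0.4], [0.9, 0.4], [0.2, 0.2]]
btn (np.float64(652.0751639747169), np.float64(81.2401075268209)) 657.1164086702016
bar (np.float64(610.8524122528287), np.float64(89.28278994474324)) 617.3427622766925
drop (np.float64(562.7592019106257), np.float64(98.66591943231931)) 571.3430519333454
```

The fit is consistent: about 1 px rms, the two cameras agree within 4 mm, and the reach is fine. Next I go above the button with closed fingers and check with the wrist camera.

```bash
cat > h.py <<'E'
from plant import bot
import numpy as np, cv2
from scipy.spatial.transform import Rotation as Ro
X,Y,T=592.6,1.0,-0.19
Q=[-np.sin(T/2),np.cos(T/2),0,0]
def W(lx,ly,z):
    c,s=np.cos(T),np.sin(T); return [X+c*lx-s*ly, Y+s*lx+c*ly, z]
def wproj(st,P):
    c=bot.get_calibration("wrist"); M=c["T_tool_cam"]
    tool=Ro.from_quat(st["eef_rot"]).inv().apply(np.array(P)-st["tcp_pos"])
    p=(tool-M[:3,3])@M[:3,:3]; v=np.array([p[0],-p[1],-p[2]])
    th=np.arctan2(np.hypot(v[0],v[1]),v[2]); u=v[:2]/np.hypot(v[0],v[1])*th*c["fx"]
    return (u+[c["cx"],c["cy"]]).round(1)
E
python3 - <<'E'
from h import *
bot.move_gripper(0,20)
bot.move_ptp(W(43,90,260),Q)
bot.line_to(W(43,90,200))
bot.pause(.2)
st=bot.read_state(); im=bot.camera("wrist")[:,:,::-1].copy()
for p in ((43,90,138),(1,90,171),(1,0,171),(65,123,115),(65,57,115)):
    u=wproj(st,W(*p)); print(p,u); cv2.circle(im,tuple(int(k) for k in u.round()),2,(0,0,255),-1)
cv2.imwrite("pics/w1.png",im)
print(st["t"],st["tcp_pos"],W(43,90,200),st["contact_force"],st["joint_pos"],st["width"])
E
```

```text
(43, 90, 138) [322.4 216.7]
(1, 90, 171) [322.4 166.4]
(1, 0, 171) [184.8 169.1]
(65, 123, 115) [361.5 233.8]
(65, 57, 115) [283.1 233.8]
5.3583 [652.46939985  81.39810811 201.38403727] [np.float64(651.8234826579277), np.float64(81.2594486765648), 200] [-0.2126501  -0.0585639  -0.00360044] [ 4.20280186e-01  3.44681391e-01 -6.73162526e-02  2.99722167e-04
 -1.15670681e+00 -2.18112390e+00] 0.3602240309739658
```

View pics/w1.png

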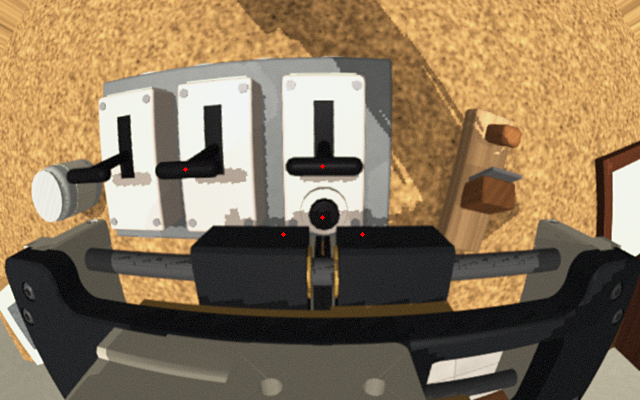

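The predicted points fall on the button (322,216) and on the bar centres (322,166) and (185,169), so the pose holds within about 2 mm. Now the press.

```bash
python3 - <<'E'
from h import *
bot.line_to(W(43,90,144),80)
bot.pause(.2); f0=bot.read_state()["contact_force"][2]
z=142
while z>130:
    bot.line_to(W(43,90,z),20); s=bot.read_state(); f=s["contact_force"][2]-f0
    print(z,s["tcp_pos"][2].round(2),f.round(2),round(s["t"],2))
    if f>9 or s["tcp_pos"][2]<131.6: break
    z-=1
bot.pause(.4)
print(bot.read_state()["contact_force"][2]-f0)
bot.line_to(W(43,90,215),100)
cv2.imwrite("pics/w2.png",bot.camera("wrist")[:,:,::-1][50:300,60:500]); print(bot.read_state()["t"])
E
```

```text
142 141.97 0.38 6.71
141 140.89 -0.44 6.96
140 139.88 -0.88 7.21
139 138.9 0.2 7.46
138 138.12 1.35 7.71
137 137.18 2.36 7.96
136 136.02 0.84 8.21
135 134.99 3.28 8.46
134 134.01 2.19 8.71
133 133.06 2.55 8.96
132 132.09 3.42 9.21
131 131.33 6.09 9.46
5.159227903551775
10.9
```

View pics/w2.png

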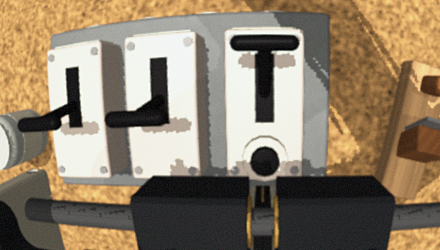

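The picture shows the test lever dropped, with its bar at crop (264,43) towards the front, and the other two levers still up. Next I push the bar back up from the front.

```bash
python3 - <<'E'
from h import *
c,s_=np.cos(T),np.sin(T)
bot.line_to(W(-88,90,215),150); bot.line_to(W(-88,90,141),100)
bot.pause(.2); F0=bot.read_state()["contact_force"]
def step(x,v):
    bot.line_to(W(x,90,141),v); s=bot.read_state(); d=s["contact_force"]-F0; f=d[0]*c+d[1]*s_
    lx=(s["tcp_pos"][0]-X)*c+(s["tcp_pos"][1]-Y)*s_
    print(x,lx.round(1),f.round(2),d[2].round(2),round(s["t"],2)); return f
step(-70,60)
for x in (-60,-50,-40,-32,-28,-24,-21,-19,-17,-15,-13):
    if step(x,30)<-7: break
cv2.imwrite("pics/w3.png",bot.camera("wrist")[:,:,::-1][50:300,60:500])
E
```

```text
-70 -69.8 -0.11 -0.06 13.47
-60 -59.9 -0.94 0.28 13.95
-50 -49.8 -0.13 0.21 14.43
-40 -39.8 -0.24 0.66 14.92
-32 -31.8 -0.14 -0.63 15.33
-28 -27.8 -1.48 1.08 15.62
-24 -23.8 -0.66 -0.6 15.9
-21 -20.8 0.87 -0.85 16.15
-19 -19.0 -0.09 0.47 16.4
-17 -18.3 -6.18 2.9 16.65
-15 -17.9 -13.39 7.11 16.9
```

View pics/w3.png

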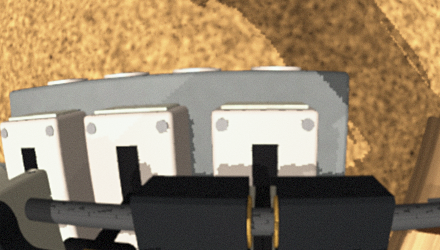

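The push ended firmly on the lever's stop (13 N). The lever itself is hidden behind the gripper here, so I'll retreat and look again.

```bash
python3 - <<'E'
from h import *
bot.line_to(W(-60,90,141),50); bot.line_to(W(-70,90,260),150); bot.line_to(W(30,90,260),150)
bot.pause(.3)
st=bot.read_state(); print(wproj(st,W(1,90,171)),wproj(st,W(-48,90,157)),st["t"])
cv2.imwrite("pics/w4.png",bot.camera("wrist")[:,:,::-1][50:300,60:500])
E
```

```text
[322.4 174.2] [322.4 114. ] 20.0667
```

View pics/w4.png

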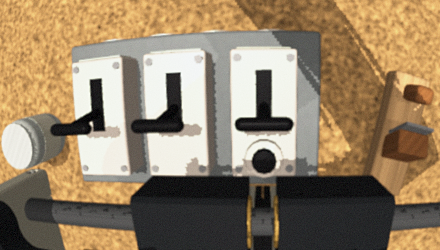

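The test bar is at crop (264,124), which is full-image (324,174). That matches the predicted up position of (322,174). The other two levers are up, the button is out, and the arm is clear.

```bash
python3 -c "
from plant import bot
print(bot.close_job())"
```

```text
the job is handed in; nothing more can be done
None
```

I pressed the test button, its lever dropped, and I pushed the lever back up to its stop, where it stayed; the other two levers stayed up, and the job was handed in about 20 s in, though the hand-in gave no verdict.

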